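# Wind the workshop screw jack up to its height pointer

## Robot

A 6-joint arm with a two-finger parallel gripper is mounted at the origin on the work surface. World frame = base frame: x ahead of the robot, y to its left, z up, the work surface at z = 0. Lengths are in m, angles in rad, forces in N, time in s.
With the tool pointing down it reaches from about 0.325 to 0.9 m from the base axis. Payload 6.1 kg.
Tool frame: the origin (TCP) lies on the centre line of the jaws, within the pads' length; the fingertips stand manip.tips_ahead ahead of it and the grasp point (between the pads) lies 2 mm behind it (manip.tips_ahead is the distance from the TCP to the fingertips, in m); z points along the fingers, x is the direction in which the jaws open and shut, and the axes are right-handed (so a half turn about z gives the same grasp; the last joint's range is limited). The gripper opens to 85 mm and grips with 20 to 120 N. Pads are 22 mm wide; open, the fingers measure 114 mm over their backs; the gripper's body (76 mm by 85 mm) begins 54 mm behind the grasp point. The pads swing forward as they close: fully open they stand 13 mm farther back than shut.
Start: joints at [-1.397, 0.22, 1.526, -0, 1.395, -0.126], TCP at [0.185, -0.597, 0.248] pointing down, gripper open.
Joint ranges: [-2.98, 2.98], [-0.91, 2.08], [0.09, 2.57], [-1.24, 4.39], [0.2, 2.65], [-2.68, 2.68]. Speed limits (rad/s): [2.57, 2.57, 3.01, 3.14, 3.14, 3.14].

## Interface

Orientations are given as a 3x3 rotation matrix whose columns are the frame's x, y, z axes.
In Python, from rig import manip gives the robot as it stands. Calls block until the motion is done:
- manip.move_pose(position, orientation): joint-space move of the TCP to a pose.
- manip.movel(position, frame=None, feed=0.15, guard=None): straight line of the TCP; frame=None keeps the orientation; feed is the mean speed in m/s. With guard (N) it stops when the force on the tool has changed by that much, and returns True; else False.
- manip.movej(angles): joint-space move.
- manip.set_gripper(opening, force=None): opening from 0.0 (shut) to 1.0 (fully open); force is the grip in N (None keeps the last); returns when the fingers have stopped.
- manip.sleep(seconds).
- manip.solve_ik(position, orientation): joint angles nearest the present ones, or None.
- manip.camera(name): name is "scene" or "side" or "wrist"; returns the picture (400x640x3 uint8, red, green, blue); there is no depth.
- manip.calibration(name): a dict with "fx", "fy", "cx", "cy" (pixels), "rvec" (rotation vector, rad) and "tvec" (3), from world to camera coordinates, as OpenCV has them; the wrist camera has in their place "mount" (4x4, takes a point from camera to tool coordinates, whose origin is the TCP and whose axes are the tool frame's). Camera axes: x right, y down, z forward; pixel columns grow to the right and rows downward; lengths in m; the calibration is good to about 2 mm. A picture is of the moment at which its call begins: read the wrist's pose just before it. calibration takes no time and is no camera call.
A pose or a line that the arm cannot do raises manip.IKError and nothing moves.
- manip.sign_off(): hands the job in, once; it reports no verdict.
Readings, each from a call of its own:
- manip.current_time(): time.
- manip.current_q(): joint angles.
- manip.current_qd(): joint speeds.
- manip.current_joint_efforts(): joint torques, N m.
- manip.current_position(): TCP position.
- manip.current_tcp_rot(): TCP orientation.
- manip.current_force(): force on the tool from outside, world axes, zero at the start.
- manip.current_torque(): the same for the moment, N m.
- manip.current_opening(): opening from 0.0 (shut) to 1.0 (fully open).
Only numpy, scipy, OpenCV 4.12 (cv2) and the standard library are available. Lean on these libraries where they do the work, as an engineer would, in place of code of your own. Each camera call takes 0.05 s, during which the arm holds its last target.

## Task

Pick up the loose crank handle, fit its square socket fully down onto the jack's upright square shaft, and wind the jack up until the top of its grey platform is level with the tip of the red pointer. Keep the pine block riding on the platform, leave the other things on the bench where they are, and finish with the crank left on the shaft and the platform still at that height.

Things in the scene. Friction and masses are not known exactly. Their poses are not given: they have to be found in the camera images.
- crank_boss (a point): Centre of the crank's steel boss, 34 x 34 mm, 55 mm tall; this point is 27.5 mm above the crank's underside. The crank lies flat: boss at one end of a steel arm (11 mm thick, 22 mm wide; boss faces parallel to it), teal grip at the other. x from boss to grip, z up. A 16 mm square hole, parallel to the boss's faces, runs right through the boss. Mass 0.3 kg.
- crank_seat (a point): Centre of the square hole at the crank's underside, 27.5 mm under the boss centre. Same axes.
- crank_grip (a point): Centre of the crank's teal upright grip, 26 mm in diameter, 56 mm tall (14.5 to 70.5 mm above the crank's underside; this point 46 mm above it), 80 mm from the boss's axis. The grip spins freely about its own upright axis, so it can be carried round without turning the hand. Same axes as the boss (they do not spin with the grip).
- shaft_seat (a point): Centre of the steel collar's top on the jack's gearbox, 85 mm above the bench: the crank's underside rests here when fitted. From it the 13 mm square shaft rises 35 mm, then a tapered round nose 12 mm more (12 to 7 mm wide). Frame fixed to the jack, z up. The square's own angle is not given: turn the crank up to 90 degrees while resting lightly on the shaft's shoulder until it drops.
- jack: The green screw jack, 340 x 130 mm, fixed. Origin under its middle, x from the shaft (100 mm behind the origin) to the platform (100 mm ahead). Gearbox 84 x 94 mm, top 74 mm high. Turning the shaft clockwise seen from above raises the platform 10 mm per turn, back lowers it; it stays where it is left and takes about 0.15 N m.
- platform_top (a point): Edge of the top face of the jack's grey platform (85 x 120 mm, 12 mm thick), at the middle of the side next to the pointer. z up. It starts about 100 to 103 mm above the bench and rises straight up; travel about 60 mm.
- pointer_tip (a point): Tip of the red pointer on the steel gauge post beside the platform, 5 mm from the platform's edge, at half its 3 mm thickness. Marks the set height, 16 to 26 mm above the lowest platform. It stays where it is clamped; do not move it.
- work: Loose pine block, 60 x 80 x 30 mm, resting on the platform. Origin at the centre of its underside, z up.
- mallet: Bystander: hammer with a pale wooden handle, 200 mm long, lying flat, along its x. It and the crank may change places.
- turnscrew: Bystander: screwdriver with a teal handle, 170 mm long, lying along its x.
- glue: Bystander: white glue jar with a red cap, 56 mm wide, 110 mm tall. Origin under its centre.
- offcut: Bystander: pine offcut, 65 x 45 x 30 mm. Origin under its centre.
- strip_a: Bystander: pine strip 190 x 16 x 10 mm along its x. Origin under its centre.
- strip_b: Bystander: pine strip 160 x 14 x 10 mm along its x. Origin under its centre.
- file: Bystander: steel file with a wooden handle, 210 mm long along its x, 26 mm wide.
There are look-alikes about, which are no part of the job. Leave any blue or yellow look-alike of the work alone. What is shaped like the part that bears crank_boss but yellow is not meant.

How it is judged:
On the way, in this order (a step that is already met when the one before it is completed fails the run):
1. the crank sits fully down on the jack's shaft (distance between crank_seat and shaft_seat below 0.006 m and angle between the z axis of crank_boss and the z axis of shaft_seat, either way round below 0.1 rad), for 0.2 s.
2. with the crank on its shaft, the platform has been wound up more than 8 mm (all of step 1 and distance of platform_top from where it was at the start of the episode above 0.008 m), for 0.05 s.
At the end, for the whole second after the job is handed in: The crank sits fully down on the shaft (within 6 mm and 0.1 rad) and is at rest, the platform's top is within 3 mm of the pointer tip's height, and the pine block still lies flat on the platform (its underside within 4 mm of the platform's top, tilt under 0.1 rad) (all of step 1 and z of platform_top in the frame of pointer_tip between -0.003 and 0.003 m and z of work in the frame of platform_top between -0.004 and 0.004 m and angle between work's own z axis and vertical below 0.1 rad and linear speed of crank below 0.01 m/s); the robot touches nothing.
It fails at once if a bystander is moved more than 30 mm (distance of any of mallet, turnscrew, glue, offcut, strip_a, strip_b, file from where it was at the start of the episode above 0.03 m).
It fails at once if the pointer is shifted up or down more than 3 mm, or the pine block leaves the platform (distance of pointer_tip from where it was at the start of the episode above 0.003 m or z of work in the frame of platform_top below -0.02 m).
It also fails if it takes over 72 s, if anything falls off the work surface, if the arm or the gripper's body presses on something with over 40 N, if the wrist force passes 120 N, or if a joint passes its speed limit or range.

## Working session

There is one attempt and no reset: what is moved stays moved. The work goes in short steps, each a Python script; the robot and the scene stay as the last script left them, time stands still between calls to the robot, and variables do not carry over. Pictures are saved under pics/ and viewed, and the job is handed in when it is done.

```bash
ls; mkdir -p pics
python3 - <<'E'
from rig import manip
import cv2
for n in ["scene","side","wrist"]:
    cv2.imwrite(f"pics/{n}0.png",manip.camera(n)[:,:,::-1]); print(n,manip.calibration(n))
print(manip.tips_ahead,manip.current_time(),manip.current_tcp_rot())
E
```

```text
pics
scene {'fx': 446.770815502175, 'fy': 446.770815502175, 'cx': 326.01930183187807, 'cy': 199.58233388536783, 'rvec': array([ 1.05960361,  2.47710303, -0.98984592]), 'tvec': array([ 0.38390456, -0.23335724,  1.68091661])}
side {'fx': 476.03104608772975, 'fy': 476.03104608772975, 'cx': 321.20773260400335, 'cy': 197.4425932328788, 'rvec': array([ 0.67967586, -2.59135901,  1.15847049]), 'tvec': array([0.43702986, 0.25661666, 1.03399424])}
wrist {'fx': 333.94478468618485, 'fy': 333.94478468618485, 'cx': 317.3057316685504, 'cy': 203.0999076935385, 'mount': array([[ 9.99998937e-01,  1.44931872e-03,  1.61249062e-04,
        -5.71027813e-04],
       [-1.44141099e-03,  9.65621198e-01,  2.59949272e-01,
        -6.67183683e-02],
       [ 2.21043834e-04, -2.59949228e-01,  9.65622261e-01,
        -1.25684104e-01],
       [ 0.00000000e+00,  0.00000000e+00,  0.00000000e+00,
         1.00000000e+00]])}
0.017 0.15 [[ 2.95308271e-01 -9.55401988e-01 -2.57722972e-04]
 [-9.55400851e-01 -2.95308321e-01  1.48635271e-03]
 [-1.49617208e-03 -1.92703503e-04 -9.99998862e-01]]
```

View pics/scene0.png

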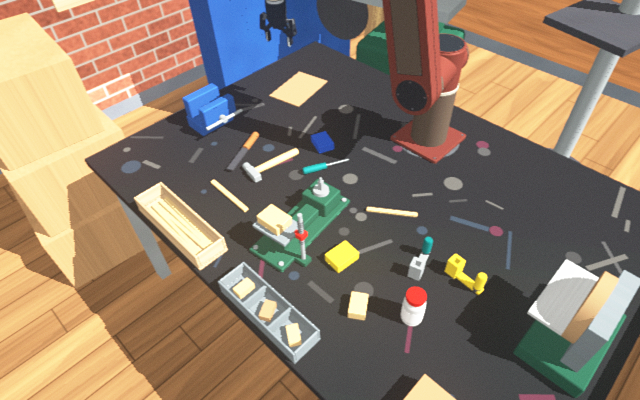

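View pics/side0.png

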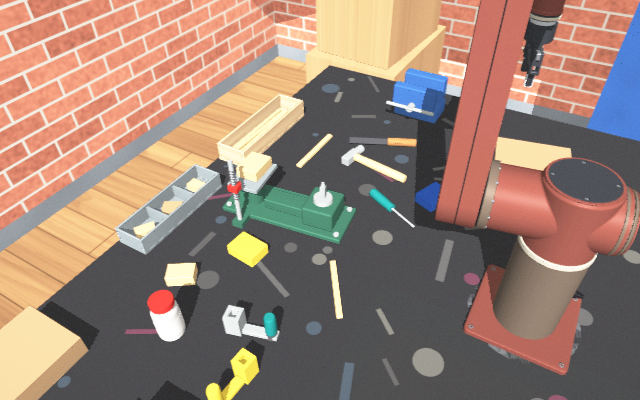

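View pics/wrist0.png

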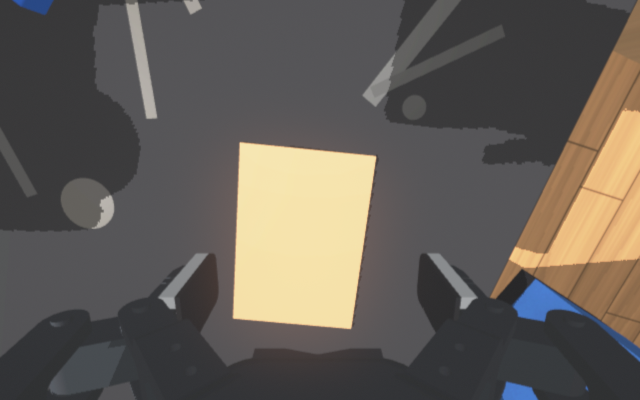

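The grey crank with the teal grip is at scene (418,265)/(428,243) and side (235,318)/(270,325). The yellow look-alike is at scene (465,272) and side (240,370), and it's excluded because of its colour. The jack shaft is at scene (321,188) and side (322,195). Next I'll check enlarged crops and triangulate.

```bash
cat > h.py <<'E'
import numpy as np, cv2
from rig import manip
from scipy.spatial.transform import Rotation as Rn
def cam(name):
    c=manip.calibration(name); K=np.array([[c['fx'],0,c['cx']],[0,c['fy'],c['cy']],[0,0,1.]])
    if 'mount' in c:
        T=np.eye(4);T[:3,:3]=manip.current_tcp_rot();T[:3,3]=manip.current_position();T=T@c['mount']
        R=T[:3,:3].T; t=-R@T[:3,3]
    else: R=cv2.Rodrigues(c['rvec'])[0]; t=np.array(c['tvec']).ravel()
    return K,R,t
def ray(C,uv):
    K,R,t=C; d=R.T@np.linalg.solve(K,[uv[0],uv[1],1.]); return -R.T@t,d/np.linalg.norm(d)
def onz(C,uv,z):
    o,d=ray(C,uv); return o+d*(z-o[2])/d[2]
def tri(obs):
    A=np.zeros((3,3));b=np.zeros(3);rs=[ray(*x) for x in obs]
    for o,d in rs: P=np.eye(3)-np.outer(d,d);A+=P;b+=P@o
    X=np.linalg.solve(A,b); return X,[np.linalg.norm(np.cross(d,X-o)) for o,d in rs]
def proj(C,X):
    K,R,t=C; p=K@(R@np.asarray(X)+t); return p[:2]/p[2]
def down(yaw): # tool x axis at world yaw, z down
    c,s=np.cos(yaw),np.sin(yaw); return np.array([[c,s,0],[s,-c,0],[0,0,-1.]])
def crop(img,x0,y0,x1,y1,k,fn): cv2.imwrite(fn,cv2.resize(img[y0:y1,x0:x1,::-1],None,fx=k,fy=k,interpolation=cv2.INTER_CUBIC))
E
python3 - <<'E'
from h import *
s=cv2.imread('pics/scene0.png')[:,:,::-1]; d=cv2.imread('pics/side0.png')[:,:,::-1]
crop(s,240,170,370,280,5,'pics/c1.png'); crop(d,200,140,370,250,4,'pics/c2.png')
a=cv2.resize(s[225:305,380:500],None,fx=4,fy=4); b=cv2.resize(d[290:390,200:300],None,fx=3,fy=3)
c=np.zeros((320,800,3),np.uint8); c[:,:480]=a; c[:300,490:790]=b; cv2.imwrite('pics/c3.png',c[:,:,::-1])
S,D=cam('scene'),cam('side')
for n,p,q in [('boss',(418,266),(235,321)),('griptop',(428.5,238),(270,315)),('shafttop',(320.5,180),(323,184))]:
    print(n,tri([(S,p),(D,q)]))
E
```

```text
boss (array([0.52095335, 0.3300322 , 0.03258664]), [np.float64(0.0018440023734244164), np.float64(0.00184400237342444)])
griptop (array([0.4472851 , 0.30476516, 0.07111956]), [np.float64(0.00035572348307188003), np.float64(0.000355723483071951)])
shafttop (array([ 0.5247569 , -0.04760059,  0.1233088 ]), [np.float64(0.0021294895478689347), np.float64(0.0021294895478688276)])
```

View pics/c1.png

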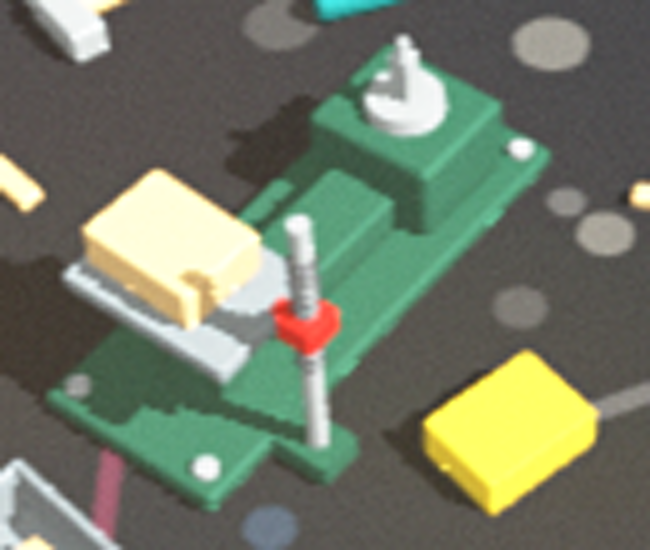

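View pics/c2.png

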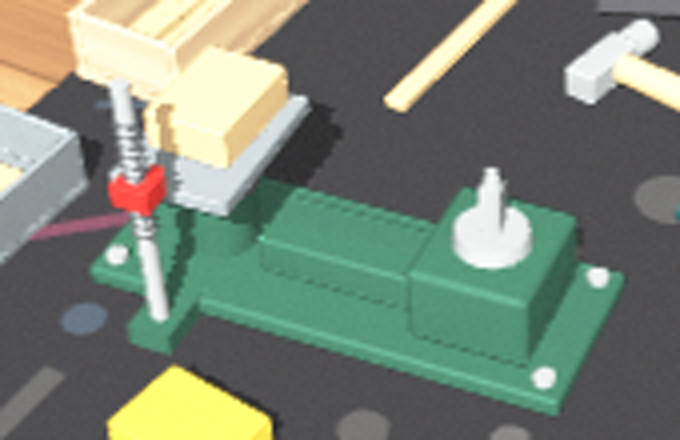

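View pics/c3.png

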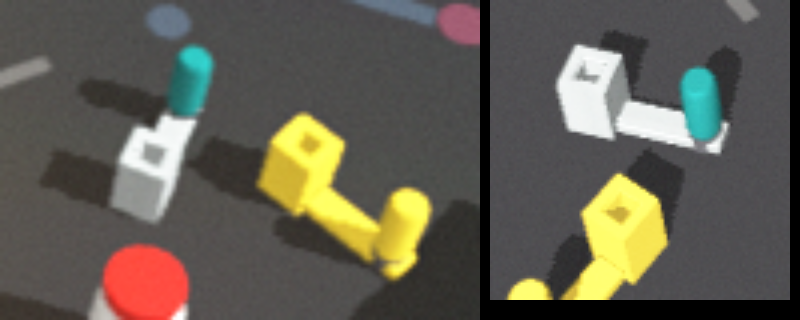

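The crank is confirmed: grey boss and teal grip, in open space near the glue jar. I'll take a wrist view above it, then one above the shaft and platform.

Run:
```python
from h import *
yaw=np.deg2rad(109)
manip.move_pose([0.505,0.325,0.21],down(yaw)); manip.sleep(.1)
print(manip.current_time(),manip.current_q())
np.save('w1.npy',np.array(cam('wrist'),dtype=object),allow_pickle=True)
im=manip.camera('wrist'); cv2.imwrite('pics/w1.png',im[:,:,::-1])
S,D=cam('scene'),cam('side')
print('glue',tri([(S,(415,296)),(D,(161,301))]))
```

```text
3.6583 [ 4.39571654e-01  1.91645708e-01  1.63295320e+00 -1.09806358e-04
  1.31689840e+00 -1.46179632e+00]Traceback (most recent call last):
  File "<stdin>", line 5, in <module>
ValueError: could not broadcast input array from shape (3,3) into shape (3,)
```

```bash
cat >> h.py <<'E'
import pickle
def snap(tag,name='wrist'):
    C=cam(name); im=manip.camera(name); cv2.imwrite(f'pics/{tag}.png',im[:,:,::-1]); pickle.dump(C,open(f'{tag}.pkl','wb')); return C,im
def load(tag): return pickle.load(open(f'{tag}.pkl','rb')),cv2.imread(f'pics/{tag}.png')[:,:,::-1]
E
python3 - <<'E'
from h import *
snap('w1')
S,D=cam('scene'),cam('side')
print('glue',tri([(S,(415,296)),(D,(161,301))]))
E
```

```text
glue (array([0.64302008, 0.39840386, 0.10109634]), [np.float64(0.0010184190140862495), np.float64(0.0010184190140861346)])
```

View pics/w1.png

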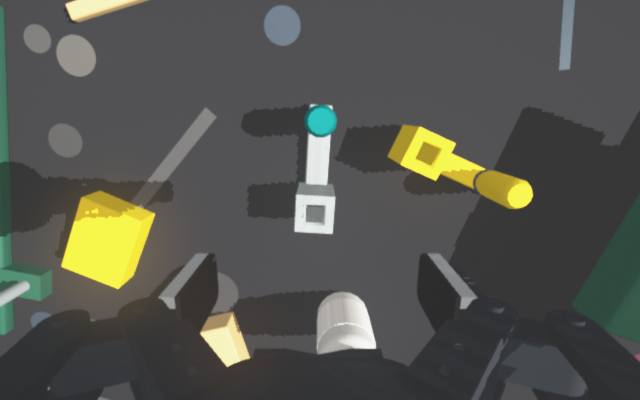

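The wrist view shows the grey boss top at about (315,215), the teal grip at (321,121), the yellow look-alike at (425,155), the jar at (345,320), and the yellow block at left. I'll measure the top square precisely.

Run:
```python
from h import *
C,im=load('w1')
crop(im,270,90,370,245,4,'pics/w1c.png')
h=cv2.cvtColor(im,cv2.COLOR_RGB2HSV)
t=((h[...,0]>80)&(h[...,0]<100)&(h[...,1]>120)&(h[...,2]>60)).astype(np.uint8)
n,l,st,ce=cv2.connectedComponentsWithStats(t)
for i in range(1,n):
    if st[i,4]>100: print('teal',st[i],ce[i],onz(C,ce[i],0.0705))
y=((h[...,0]>20)&(h[...,0]<35)&(h[...,1]>150)).astype(np.uint8)
n,l,st,ce=cv2.connectedComponentsWithStats(y)
for i in range(1,n):
    if st[i,4]>300: print('yel',st[i],ce[i],onz(C,ce[i],0.03))
print('yboss',onz(C,(428,152),.055))
```

```text
teal [304 104  33  32 796] [320.29773869 120.28517588] [0.44836655 0.30797666 0.0705    ]
yel [ 388  125   97   64 3130] [431.23035144 155.66261981] [0.44564908 0.41465486 0.03      ]
yel [ 476  171   57   38 1523] [504.65200263 189.12803677] [0.45189314 0.49258182 0.03      ]
yel [  61  191   94   98 6113] [106.63651235 238.58269262] [0.62293273 0.14820001 0.03      ]
yboss [0.4435891  0.40179697 0.055     ]
```

View pics/w1c.png

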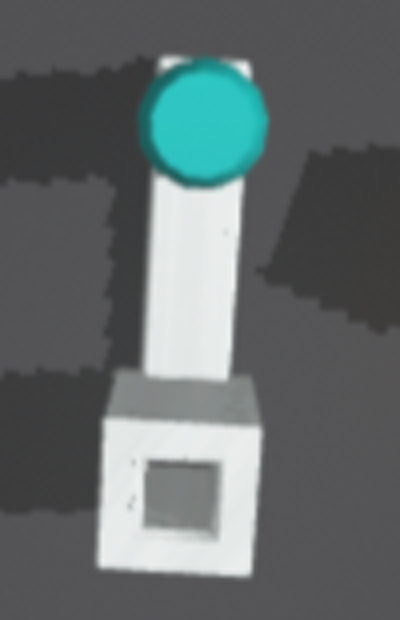

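Run:
```python
from h import *
C,im=load('w1')
P=np.array([onz(C,p,.055) for p in [(296,195),(335.5,197.5),(332.75,234),(294.5,232)]])
c=P.mean(0); print(c,[np.linalg.norm(P[i]-P[(i+1)%4]) for i in range(4)])
e=[(P[1]-P[0]),(P[2]-P[3])]; f=[P[0]-P[3],P[1]-P[2]]
print('y dir yaw',[np.degrees(np.arctan2(v[1],v[0])) for v in e],'xdir',[np.degrees(np.arctan2(v[1],v[0])) for v in f])
g=onz(C,(320.75,120.5),.0705); v=g-c; print(g,np.linalg.norm(v[:2]),np.degrees(np.arctan2(v[1],v[0])))
```

```text
[0.52650865 0.33004964 0.055     ] [np.float64(0.034272677415183195), np.float64(0.03366915532160223), np.float64(0.03417641068554372), np.float64(0.033999415281773256)]
y dir yaw [np.float64(105.29227730126905), np.float64(105.8447006356693)] xdir [np.float64(-164.1825262648763), np.float64(-164.34390272254532)]
[0.44840478 0.30835913 0.0705    ] 0.08105981138961069 -164.47929884931227
```

Run:
```python
from h import *
S,D=cam('scene'),cam('side')
for n,p,q in [('ptr',(300.5,235),(234,187.5)),('posttop',(300,214.5),(230.3,161.5)),('platcornerR',(286.5,245.5),(254.5,193)),('collar',(320.8,192),(322.5,199)),('nose',(320.6,177.5),(322.7,182.5)),
   ('collarz',(320.8,190.5),(322.5,197.5))]:
    print(n,*tri([(S,p),(D,q)]))
def pl(pts): return [onz(*x) for x in pts]
print(onz(S,(520/5+240,152/5+170),.01),onz(D,(598/4+200,277/4+140),.012),onz(D,(543/4+200,377/4+140),.012),onz(D,(116/4+200,255/4+140),.012))
m=.525,-.045
for yaw in np.deg2rad([-90,0,45,90,135,180]):
    print(np.degrees(yaw),manip.solve_ik([.53,-.045,.30],down(yaw)))
```

```text
ptr [0.71421193 0.06409163 0.12047931] [np.float64(0.0005529455754464151), np.float64(0.0005529455754465063)]
posttop [0.71039658 0.06527495 0.20340452] [np.float64(0.00028714555898007456), np.float64(0.0002871455589801417)]
platcornerR [ 0.72020467 -0.00454144  0.0343355 ] [np.float64(0.011161021180165548), np.float64(0.011161021180165561)]
collar [ 0.52652547 -0.04669832  0.07301909] [np.float64(0.0023850410586663323), np.float64(0.002385041058666164)]
nose [ 0.5238276  -0.04661197  0.13144475] [np.float64(0.000184847242590817), np.float64(0.00018484724259078806)]
collarz [ 0.5261165  -0.04659214  0.07892167] [np.float64(0.0019305046956330234), np.float64(0.0019305046956331375)]
[ 0.46113471 -0.00598392  0.01      ] [ 0.47755319 -0.10804165  0.012     ] [ 0.46557629 -0.00852567  0.012     ] [0.77529539 0.0312535  0.012     ]
-90.0 [-2.33015859e-01 -3.38045042e-02  1.70228144e+00 -4.44089210e-16
  1.47311571e+00  1.33778047e+00]
0.0 [-2.33015859e-01 -3.38045042e-02  1.70228144e+00 -4.44089210e-16
  1.47311571e+00 -2.33015859e-01]
45.0 [-2.33015859e-01 -3.38045042e-02  1.70228144e+00 -4.44089210e-16
  1.47311571e+00 -1.01841402e+00]
90.0 [-2.33015859e-01 -3.38045042e-02  1.70228144e+00 -4.44089210e-16
  1.47311571e+00 -1.80381219e+00]
135.0 [-2.33015859e-01 -3.38045042e-02  1.70228144e+00 -4.44089210e-16
  1.47311571e+00 -2.58921035e+00]
180.0 None
```

```bash
cat >> h.py <<'E'
def tilt_view(target,yaw,elev,dist):
    """pose so wrist camera looks at target from elevation elev, image-down dir(tool y) heading = yaw-90"""
    c=manip.calibration('wrist')['mount']
    ct=np.arctan2(c[1,2],c[2,2]); a=np.pi/2-elev-ct
    R=down(yaw); R=R@Rn.from_euler('x',-a).as_matrix()
    fwd=R@c[:3,2]
    campos=np.array(target)-dist*fwd
    return campos-R@c[:3,3],R,fwd
E
python3 - <<'E'
from h import *
R=down(np.deg2rad(97))
print(manip.solve_ik([.515,-.046,.25],R))
p,R2,f=tilt_view([.715,.042,.12],np.deg2rad(97),np.deg2rad(28),.27); print(p,f,manip.solve_ik(p,R2))
manip.move_pose([.515,-.046,.25],R); manip.sleep(.1); snap('w2')
try:
    manip.move_pose(p,R2); manip.sleep(.15); snap('w3')
except Exception as e: print(repr(e))
print(manip.current_time())
E
```

```text
[-2.41691805e-01 -4.06829069e-02  1.80254843e+00 -4.44089210e-16
  1.37972713e+00 -1.93466118e+00]
[0.61347617 0.02883241 0.20815335] [ 0.87629571  0.10817742 -0.46947148] [-0.20456357 -0.22935826  2.25395008  0.64547383  0.40008021 -2.4048059 ]
6.3833
```

View pics/w2.png

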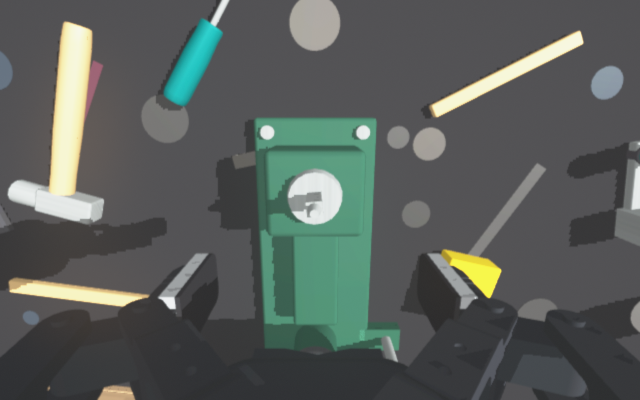

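View pics/w3.png

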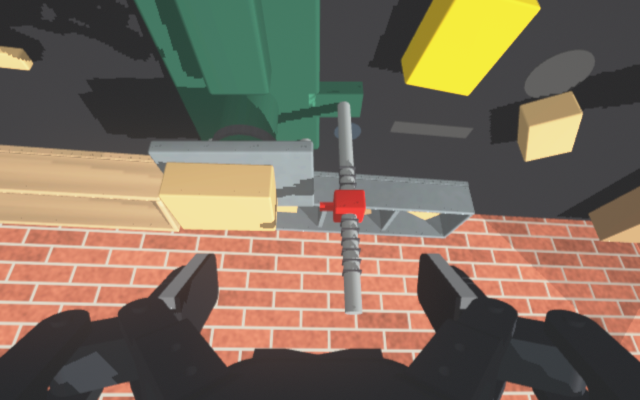

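w2: the shaft is at about (314,197) on the collar, and the jack lies along the image column. w3 (upside-down): the red pointer tip is at about (321,206), next to the platform's side edge at column 313. I'll enlarge both.

Run:
```python
from h import *
C,im=load('w2'); crop(im,275,155,355,240,7,'pics/w2c.png')
C,im=load('w3'); crop(im,260,125,380,225,6,'pics/w3c.png')
```

```text
(no output)
```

View pics/w2c.png

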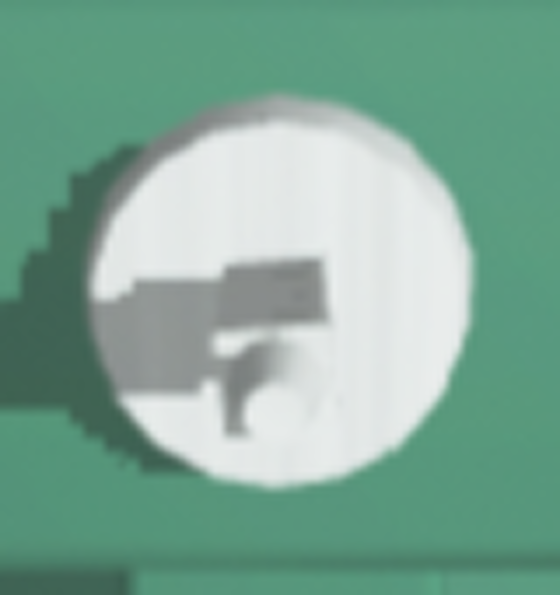

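View pics/w3c.png

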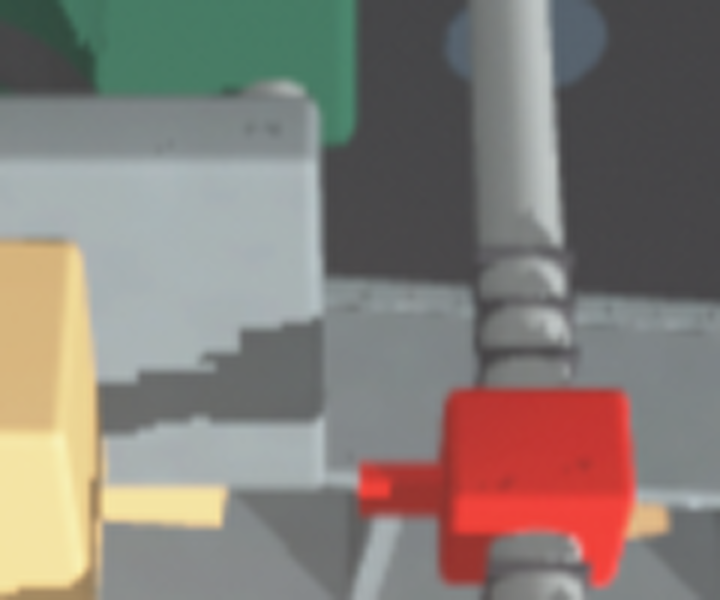

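Run:
```python
from h import *
C,im=load('w2')
print('collar',onz(C,(281/7+275,304/7+155),.085),'nose',onz(C,(277/7+275,409/7+155),.132))
a,b=[onz(C,(x/7+275,y/7+155),.085) for x,y in [(222,266),(324,258)]]; v=b-a
print('edge',np.linalg.norm(v),np.degrees(np.arctan2(v[1],v[0])),(a+b)/2)
# jack axis from bolts
p,q=onz(C,(267,132.5),.014),onz(C,(363,132.5),.014); v=q-p; print('bolts',p,q,np.degrees(np.arctan2(v[1],v[0]))-90)
g=[onz(C,x,.074) for x in [(268,235),(362,235)]]; v=g[1]-g[0]; print('gb',np.linalg.norm(v),np.degrees(np.arctan2(v[1],v[0]))-90)
np_=np
C3,im=load('w3')
n1,n2=(320/6+260,158/6+125),(323/6+260,487/6+125)
for z in [.095,.098,.1,.102,.104,.108]:
    A,B=onz(C3,n1,z),onz(C3,n2,z); v=B-A; print(z,A,B,np.linalg.norm(v),np.degrees(np.arctan2(v[1],v[0])))
S,D=cam('scene'),cam('side')
print('clamp',tri([(S,(300.5,235)),(D,(234,187.5)),(C3,(350,205))]))
```

```text
collar [ 0.52434251 -0.04471149  0.085     ] nose [ 0.52417842 -0.04490559  0.132     ]
edge 0.013061573013620093 101.77776583132284 [ 0.51898219 -0.04640954  0.085     ]
bolts [ 0.47711726 -0.10243746  0.014     ] [ 0.46438835 -0.00140533  0.014     ] 7.1807903477618
gb 0.09022760976155329 7.168679435234736
0.095 [0.68200528 0.03510905 0.095     ] [0.77095018 0.04575544 0.095     ] 0.08957980757489384 6.825622185194423
0.098 [0.67801209 0.03467055 0.098     ] [0.76520294 0.04510698 0.098     ] 0.0878132213773994 6.825622185194415
0.1 [0.67534997 0.03437822 0.1       ] [0.76137144 0.04467467 0.1       ] 0.08663549724573655 6.825622185194411
0.102 [0.67268785 0.03408588 0.102     ] [0.75753994 0.04424237 0.102     ] 0.08545777311407349 6.825622185194416
0.104 [0.67002573 0.03379355 0.104     ] [0.75370844 0.04381006 0.104     ] 0.08428004898241054 6.825622185194416
0.108 [0.66470149 0.03320888 0.108     ] [0.74604544 0.04294545 0.108     ] 0.08192460071908451 6.825622185194426
clamp (array([0.71368362, 0.06647062, 0.12223397]), [np.float64(0.002211864082590624), np.float64(0.0010051849403002588), np.float64(0.0021862121082097436)])
```

Run:
```python
from h import *
C3,im=load('w3'); y=np.deg2rad(7.17); u=np.array([np.cos(y),np.sin(y),0]); s=np.array([.5247,-.0449,0])
for uv in [(320,206.5),(320,202.3),(320,210.7),(313.5,151.3),(313.8,206.2)]:
    o,d=ray(C3,uv); k=(.2-(o-s)@u)/(d@u); X=o+k*d; print(uv,X, (X-s)@np.array([-u[1],u[0],0]))
for n in ('scene','side'):
    print(n,proj(cam(n),[.7148,.0446,.122]),proj(cam(n),[.7154,.0396,.102]))
s=cv2.imread('pics/scene0.png')[:,:,::-1]; d=cv2.imread('pics/side0.png')[:,:,::-1]
c=np.zeros((400,810,3),np.uint8); c[:,:400]=cv2.resize(s[215:255,280:320],None,fx=10,fy=10); c[:,410:]=cv2.resize(d[170:210,220:260],None,fx=10,fy=10); cv2.imwrite('pics/c4.png',cv2.resize(c[:,:,::-1],(800,395)))
```

```text
(320, 206.5) [0.71504008 0.04441987 0.12416547] 0.06486435116008643
(320, 202.3) [0.71503832 0.04443382 0.12035187] 0.06487840482179746
(320, 210.7) [0.71504181 0.04440611 0.12792878] 0.06485048277439273
(313.5, 151.3) [0.71572703 0.03895907 0.06961582] 0.059360505792745995
(313.8, 206.2) [0.71566019 0.03949038 0.12389258] 0.05989600403154584
scene [295.50655752 231.13638741] [294.61141055 234.84175847]
side [238.61786846 182.36636701] [240.63534733 187.22970959]
```

View pics/c4.png

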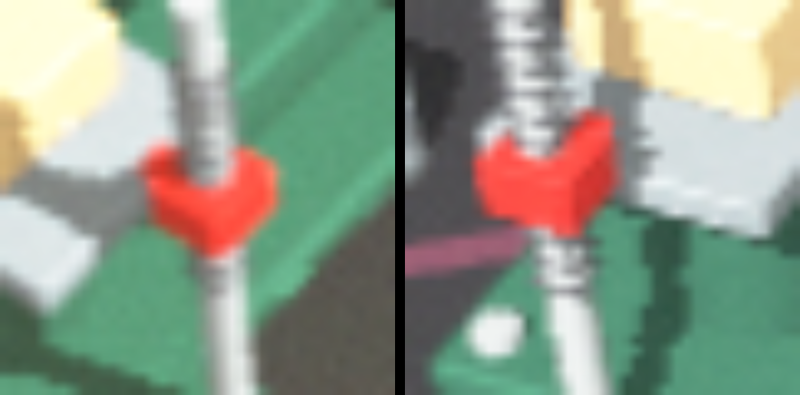

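The platform top is at z≈0.102 and the pointer tip at z≈0.124, so it needs about 21.7 mm (2.17 turns). The shaft is at (0.5247,-0.0449), with its square at about 11.8° (mod 90). Now I'll grasp the boss.

Run:
```python
from h import *
R=down(np.deg2rad(97)); manip.move_pose([.515,-.046,.25],R)
G=down(np.deg2rad(105.6))
manip.move_pose([.5265,.330,.14],G); print(manip.current_q()[5])
print(manip.movel([.5265,.330,.040],feed=.12,guard=10), manip.current_position())
manip.set_gripper(0.0,60); print('open',manip.current_opening(),manip.current_force())
manip.movel([.5265,.330,.215],feed=.15)
print(manip.current_opening(),manip.current_force(),manip.current_time()); snap('w4'); snap('d4','side')
```

```text
-1.4104111255479825
False [0.52727197 0.33030252 0.04093605]
open 0.3886679892381549 [ 0.0074173  -0.89613719  3.57520885]
0.39046422377286577 [ 0.66474038 -0.08035001 -3.33658724] 11.6
```

View pics/w4.png

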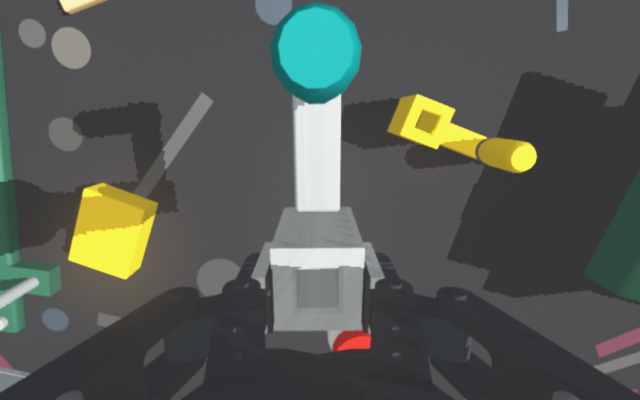

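View pics/d4.png

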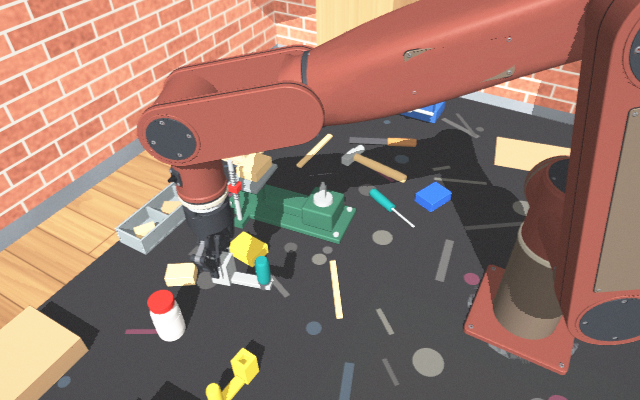

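Crank is held squarely by the boss: boss top at (317,289), arm straight up the image. I'll check its offset in the hand, then go to the shaft.

Run:
```python
from h import *
C,im=load('w4')
h=manip.current_position(); R=manip.current_tcp_rot(); print(h)
for uv in [(317.5,250),(317.5,330),(317.5,288)]: print(R.T@(onz(C,uv,h[2]+.0145)-h))
v=onz(C,(317.5,96),h[2]-.03)-onz(C,(317.5,210),h[2]-.03)
a=R.T@(onz(C,(317,50),h[2]+.030)-h); b=R.T@(onz(C,(317.5,288),h[2]+.0145)-h); print('grip',a,np.degrees(np.arctan2((a-b)[0],-(a-b)[1])))
```

```text
[0.52582365 0.32966766 0.2134929 ]
[ 0.00077358 -0.01744406 -0.01445738]
[ 0.00082728  0.01559962 -0.01453881]
[ 0.00079817 -0.00231451 -0.01449466]
grip [ 0.00052607 -0.08095731 -0.02980085] -0.19823589206068554
```

Run:
```python
from h import *
R=down(np.deg2rad(101.8)); T=np.array([.5257,-.0455])
manip.move_pose([*T,.215],R); manip.sleep(.1); p=manip.current_position(); print(p,manip.current_q()[5])
c=T+(T-p[:2])
manip.movel([*c,.180],feed=.1); print(manip.current_position(),manip.current_force())
g=manip.movel([*c,.125],feed=.05,guard=6); print(g,manip.current_position(),manip.current_force(),manip.current_torque(),manip.current_time())
snap('w5');snap('d5','side')
```

```text
[ 0.52598049 -0.0443506   0.21499117] -2.0123129662332793
[ 0.52525608 -0.04635252  0.17965259] [-0.46459346 -0.37029254 -1.59994266]
True [ 0.52493945 -0.04656857  0.12566032] [-0.5630571  -1.02120869  6.04792988] [-0.01972967  0.04398406  0.00164593] 14.725
```

View pics/w5.png

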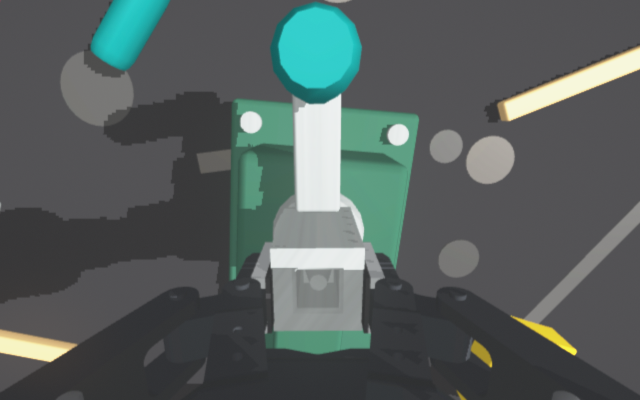

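View pics/d5.png

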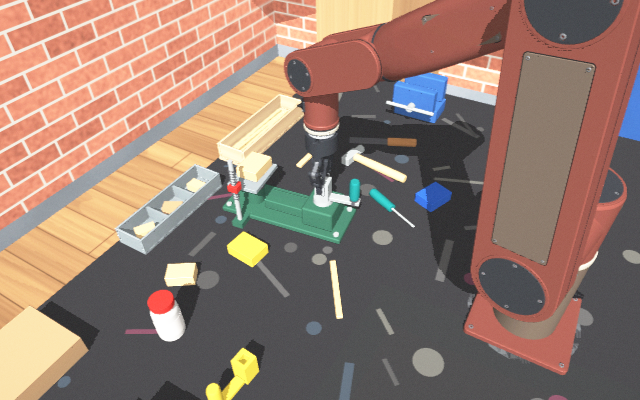

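It dropped straight on: TCP z=0.1257 against 0.126 expected when seated, and the nose is visible in the hole. I'll recentre the grip and start winding.

Run:
```python
from h import *
manip.set_gripper(.75)
A=np.array([.5247,-.0449,.1265])
c=A.copy()
R=down(np.deg2rad(101.8))
for _ in range(2):
    manip.movel(c,frame=R,feed=.05); p=manip.current_position(); c=c+(A-p)
print(p,manip.current_force())
manip.set_gripper(0,50); print(manip.current_opening(),manip.current_position(),manip.current_force())
q=np.array(manip.current_q()); t0=manip.current_time()
q[5]+=np.pi/3; manip.movej(q)
print(manip.current_time()-t0,manip.current_position(),manip.current_force(),manip.current_torque(),manip.current_q()[5])
q[5]=2.45; t0=manip.current_time(); manip.movej(q)
print(manip.current_time()-t0,manip.current_position(),manip.current_force(),manip.current_torque(),manip.current_q()[5],manip.current_time())
snap('w6');snap('d6','side')
```

```text
[ 0.52442933 -0.04497171  0.12617663] [ 0.08157261 -0.57400234  0.48327476]
0.39191400398252146 [ 0.52465819 -0.04519478  0.12650376] [ 0.1069084  -1.57687464  1.75031657]
0.9832999999999998 [ 0.52550897 -0.04759016  0.12676344] [ 2.12411925 -9.50627284 -2.22535982] [-1.64335268 -0.41501351  0.1207704 ] -0.9646012163227023
2.866699999999998 [ 0.52262215 -0.04467695  0.1265291 ] [-9.69831033  1.20380964  9.58128008] [0.12959256 1.64404426 0.18679105] 2.450270370304018 19.95
```

View pics/w6.png

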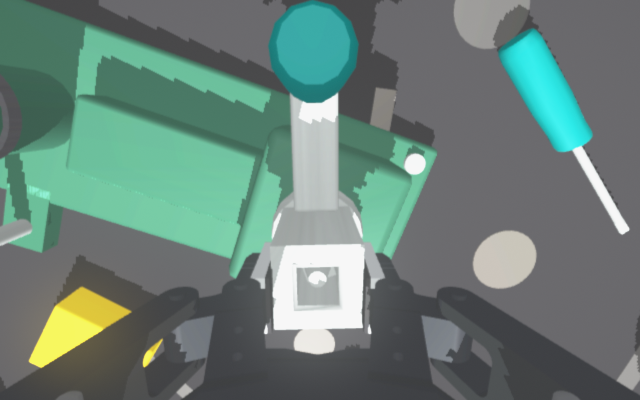

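View pics/d6.png

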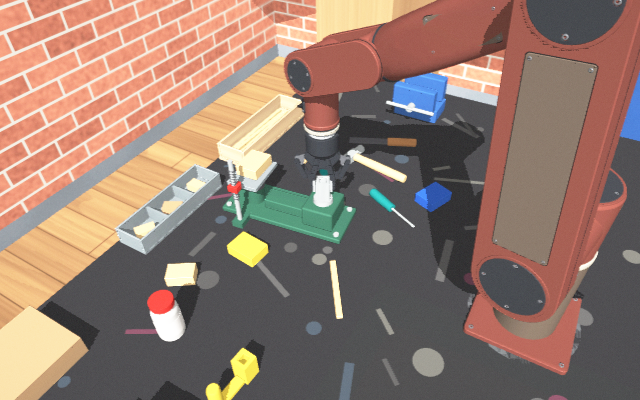

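Run:
```python
from h import *
manip.set_gripper(.75)
q=np.array(manip.current_q())
q[5]-=1.5*np.pi; manip.movej(q)
y=q[0]-q[5]
A=np.array([.5247,-.0449,.1265]); c=A.copy()
for _ in range(2):
    manip.movel(c,frame=down(y),feed=.05); p=manip.current_position(); c=c+(A-p)
print(p,manip.current_q()[5],manip.current_time())
snap('w7a')
manip.set_gripper(0,50); print(manip.current_opening(),manip.current_position(),manip.current_force())
q=np.array(manip.current_q()); print(q[5])
q[5]+=1.5*np.pi; t0=manip.current_time(); manip.movej(q)
print(manip.current_time()-t0,manip.current_position(),manip.current_force(),manip.current_torque(),manip.current_q()[5],manip.current_time())
snap('w7');snap('d7','side');snap('s7','scene')
```

```text
[ 0.5246615  -0.0449315   0.12646792] -2.261967303369382 24.85
0.39116440453410134 [ 0.52515266 -0.04557794  0.12690078] [ 1.43116607 -3.94920839  1.4817734 ]
-2.261977460425919
3.900000000000002 [ 0.52315398 -0.04514546  0.12686174] [-8.20249739 -1.65577479  8.69687484] [-0.18069592  1.40748651  0.28970629] 2.450320414374986 29.175
```

Run:
```python
import cv2,numpy as np
a=cv2.imread('pics/w7a.png');b=cv2.imread('pics/w7.png'); s=cv2.imread('pics/s7.png');d=cv2.imread('pics/d7.png')
c=np.zeros((520,800,3),np.uint8)
c[:250,:400]=cv2.resize(a,(400,250));c[:250,400:]=cv2.resize(b,(400,250))
c[260:520,:390]=cv2.resize(s[170:287,245:375][:,:],(390,260));c[260:520,400:790]=cv2.resize(d[140:250,205:370],(390,260))
cv2.imwrite('pics/m7.png',c)
```

```text
(no output)
```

View pics/m7.png

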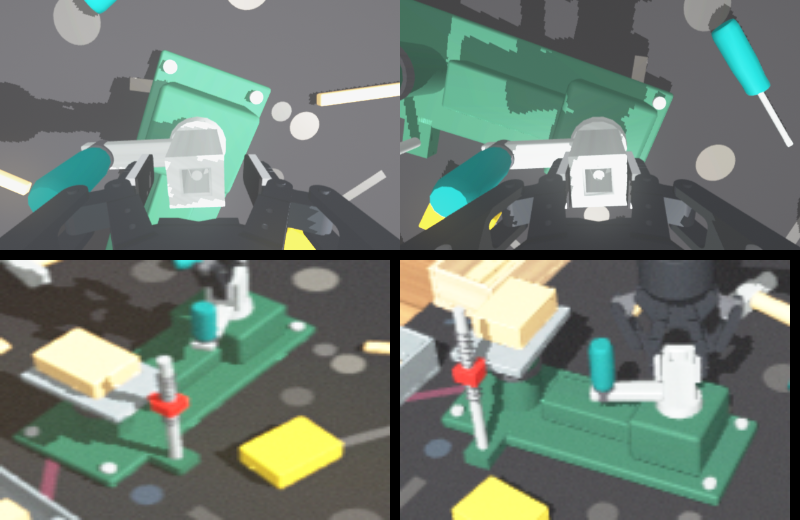

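Run:
```python
from h import *
manip.set_gripper(.75)
q=np.array(manip.current_q())
q[5]-=1.5*np.pi; manip.movej(q)
y=q[0]-q[5]
A=np.array([.5247,-.0449,.1265]); c=A.copy()
for _ in range(2):
    manip.movel(c,frame=down(y),feed=.05); p=manip.current_position(); c=c+(A-p)
manip.set_gripper(0,50)
q=np.array(manip.current_q())
q[5]+=np.deg2rad(225); manip.movej(q)
print(manip.current_force(),manip.current_torque(),manip.current_q(),manip.current_position(),manip.current_time())
manip.set_gripper(.9)
manip.movel([.5247,-.0449,.235],feed=.2)
p,R2,f=tilt_view([.715,.042,.122],np.deg2rad(97),np.deg2rad(20),.27); print(p,manip.solve_ik(p,R2))
p3,R3,f=tilt_view([.715,.042,.12],np.deg2rad(97),np.deg2rad(28),.27)
print(manip.current_time(),manip.current_q())
manip.move_pose(p3,R3); manip.sleep(.15); snap('w8');print(manip.current_time());snap('d8','side')
C,im=load('w8'); crop(im,260,125,380,225,6,'pics/w8c.png')
```

```text
[-11.72878004  -5.26065197  11.03757309] [-0.83731202  1.879528    0.22296798] [-0.23633422  0.10864661  1.89338496 -0.0034346   1.14473101  1.66532593] [ 0.52240307 -0.045985    0.12684118] 37.775
[0.60289942 0.02927409 0.19628819] None
38.9583 [-2.34541595e-01 -5.94946764e-03  1.79906312e+00 -1.04577025e-03
  1.34856638e+00  1.66597814e+00]
42.5417
```

View pics/w8.png

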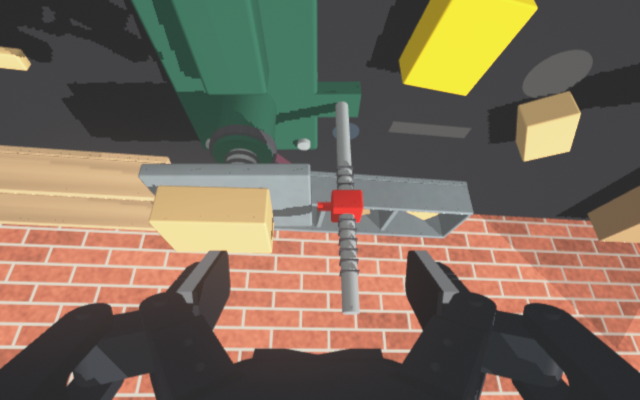

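View pics/w8c.png

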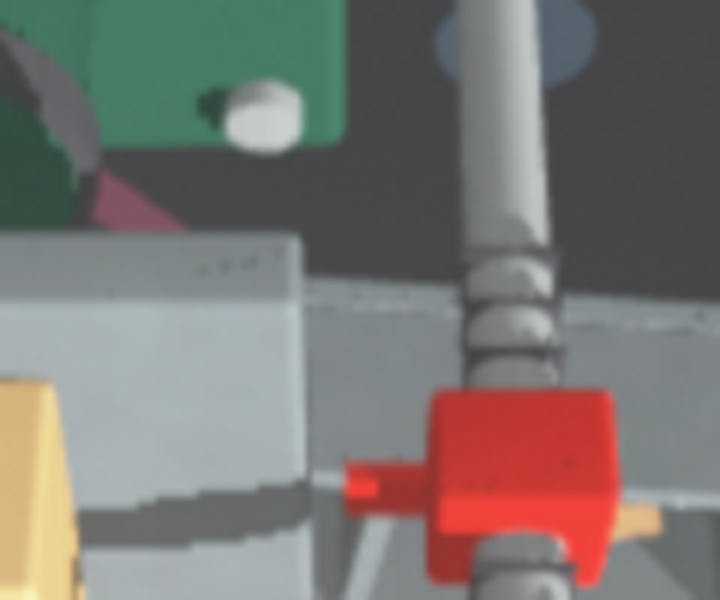

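w8: the block still rides on the platform. The platform's near top corner is at (310,175), it was at (313.3,151.3) before, and the pointer tip is at (317.5,206.5). Now the heights.

Run:
```python
from h import *
y=np.deg2rad(7.17); u=np.array([np.cos(y),np.sin(y),0]); s=np.array([.5247,-.0449,0]); w=np.array([-u[1],u[0],0])
def at(tag,uv,jx):
    C,_=load(tag); o,d=ray(C,uv); k=(jx-(o-s)@u)/(d@u); X=o+k*d; return X[2],(X-s)@w
z3=at('w3',(313.3,151.3),.1575); z8=at('w8',(310,175),.1575)
print(z3,z8,at('w3',(320,206.5),.2),at('w8',(317.5,206.7),.2))
C,im=load('w8'); crop(im,230,190,350,250,6,'pics/w8d.png')
```

```text
(np.float64(0.1013647339256949), np.float64(0.059860334225078624)) (np.float64(0.12162052093225212), np.float64(0.059599029845318244)) (np.float64(0.12416546526172871), np.float64(0.06486435116008643)) (np.float64(0.12433848705711735), np.float64(0.06474288249942657))
```

View pics/w8d.png

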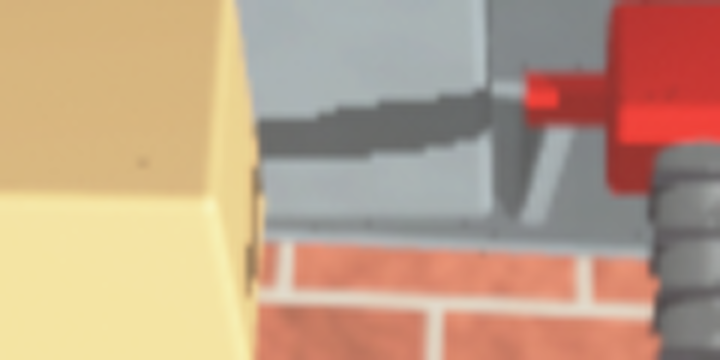

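```bash
python3 - <<'E'
from h import *
y=np.deg2rad(7.17); u=np.array([np.cos(y),np.sin(y),0]); s=np.array([.5247,-.0449,0]); w=np.array([-u[1],u[0],0])
def at(tag,uv,jx):
    C,_=load(tag); o,d=ray(C,uv); k=(jx-(o-s)@u)/(d@u); X=o+k*d; return X[2],(X-s)@w
print(at('w3',(313.8,206.2),.2425),at('w8',(312,226.2),.2425))
print(at('w3',(313.3,151.3),.1575),at('w8',(310,175),.1575))
E
python3 - <<'E'
import sys; sys.path.insert(0,'.')
from h import *
d=cv2.imread('pics/d8.png'); cv2.imwrite('pics/d8c.png',cv2.resize(d[140:250,205:370],None,fx=4,fy=4))
E
```

```text
(np.float64(0.10185150400608436), np.float64(0.05934781306177104)) (np.float64(0.12245043345439713), np.float64(0.05966365392212335))
(np.float64(0.1013647339256949), np.float64(0.059860334225078624)) (np.float64(0.12162052093225212), np.float64(0.059599029845318244))
```

View pics/d8c.png

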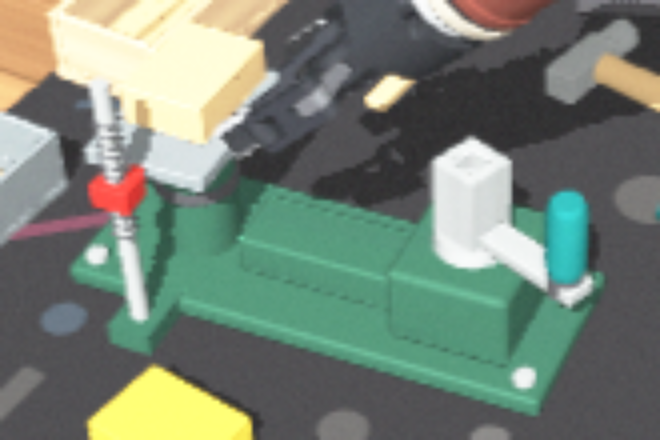

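About 2.2 mm remain (the near corner says 2.7, the far corner 1.9), so I'll turn about 80° more and then look again.

Run:
```python
from h import *
y=-0.23633-(1.6653-np.pi/2); R=down(y)
A=np.array([.5247,-.0449,.1265]); c=A.copy()
manip.move_pose([.5247,-.0449,.235],R)
manip.set_gripper(.8)
p=manip.current_position(); manip.movel([*(2*A[:2]-p[:2]),.1265],frame=R,feed=.12)
print(manip.current_position(),manip.current_force())
manip.set_gripper(0,50); print(manip.current_opening(),manip.current_position(),manip.current_q()[5])
q=np.array(manip.current_q()); q[5]+=np.deg2rad(80); manip.movej(q)
print(manip.current_force(),manip.current_torque(),manip.current_time())
manip.set_gripper(.9)
manip.movel([.5247,-.0449,.235],feed=.2)
p3,R3,f=tilt_view([.715,.042,.12],np.deg2rad(97),np.deg2rad(28),.27)
manip.move_pose(p3,R3); manip.sleep(.15); snap('w9');snap('d9','side');print(manip.current_time())
C,im=load('w9'); crop(im,230,155,360,255,6,'pics/w9c.png')
d=cv2.imread('pics/d9.png'); cv2.imwrite('pics/d9c.png',cv2.resize(d[140:250,205:370],None,fx=4,fy=4))
```

```text
[ 0.52543778 -0.04508647  0.12737261] [-0.92692355  0.3600328  -0.20722169]
0.39538873895499005 [ 0.52445023 -0.04481181  0.12747252] 0.095391760075225
[ 4.06313561 -6.39299024 -5.54580113] [-1.20443597 -0.64534368  0.10206937] 47.7
52.375
```

View pics/w9c.png

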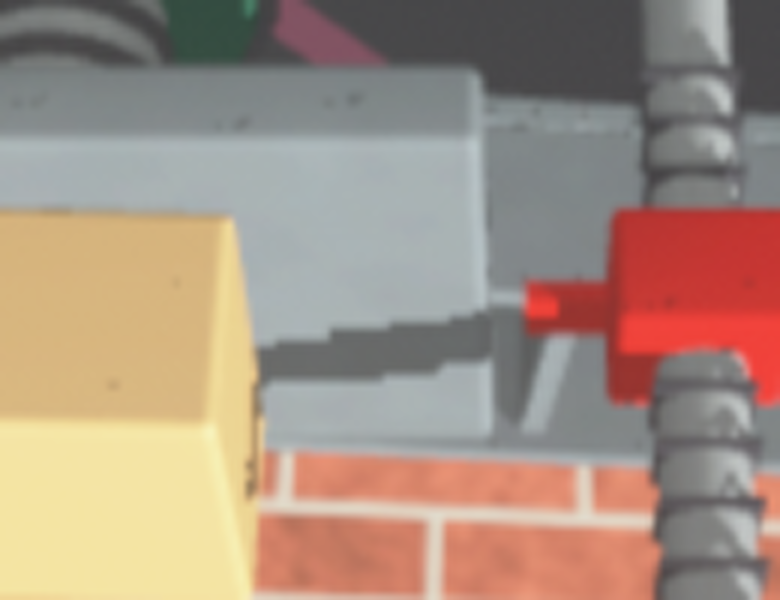

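View pics/d9c.png

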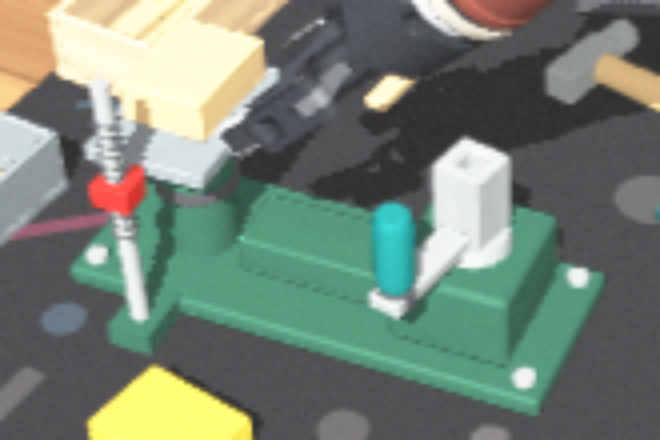

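Run:
```python
from h import *
y=np.deg2rad(7.17); u=np.array([np.cos(y),np.sin(y),0]); s=np.array([.5247,-.0449,0]); w=np.array([-u[1],u[0],0])
def at(tag,uv,jx):
    C,_=load(tag); o,d=ray(C,uv); k=(jx-(o-s)@u)/(d@u); X=o+k*d; return X[2],(X-s)@w
print(at('w9',(310.3,177.7),.1575),at('w9',(312.2,227.5),.2425),at('w9',(317.5,206.1),.2))
```

```text
(np.float64(0.12401136179217441), np.float64(0.05971811326271906)) (np.float64(0.12391736034763204), np.float64(0.05973919798111389)) (np.float64(0.1239734146179198), np.float64(0.06462783559045937))
```

Platform (0.1240, 0.1239) and tip (0.1240) are level. I'll retract and check that the crank is fully seated.

Run:
```python
from h import *
manip.move_pose([.505,-.046,.28],down(np.deg2rad(97))); manip.sleep(.1); C,im=snap('w10'); snap('d10','side'); snap('s10','scene')
print(manip.current_time(),manip.current_force())
a=cv2.resize(im[100:300,200:420],None,fx=3,fy=3); cv2.imwrite('pics/w10c.png',a[:,:,::-1][:600,:660])
```

```text
53.6 [ 0.47811073 -0.05824147  0.93733234]
```

View pics/w10c.png

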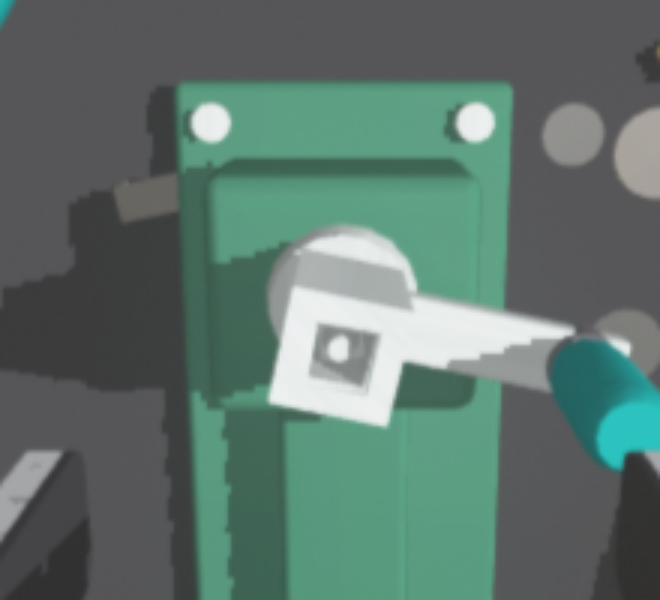

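View pics/s10.png

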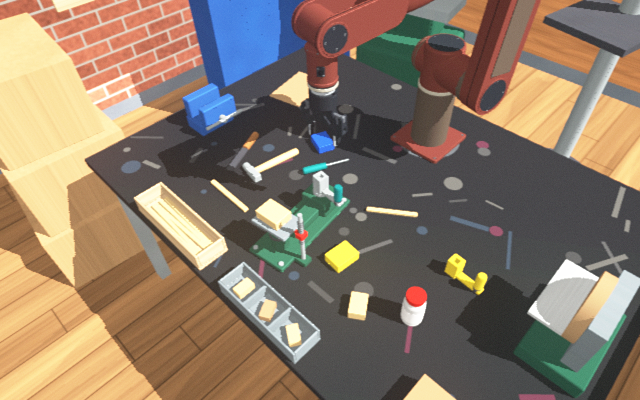

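Run:
```python
from h import *
C,_=load('w10'); pts=[(293,287),(413,311),(388,427),(269,403)]
for z in (.136,.14,.144,.15):
    P=[onz(C,(x/3+200,y/3+100),z) for x,y in pts]; print(z,np.mean(P,0)[:2],np.mean([np.linalg.norm(P[i]-P[(i+1)%4]) for i in range(4)]))
m=np.mean(pts,0)/3+[200,100]
d=cv2.imread('pics/d10.png'); cv2.imwrite('pics/d10c.png',cv2.resize(d[160:230,290:360],None,fx=8,fy=8))
print(proj(cam('side'),[.5247,-.0449,.14]),proj(cam('side'),[.5247,-.0449,.15]))
```

```text
0.136 [ 0.52609978 -0.04470572] 0.03460911392731725
0.14 [ 0.52481734 -0.04482552] 0.03409329958451212
0.144 [ 0.52353491 -0.04494533] 0.03357748524170702
0.15 [ 0.52161125 -0.04512503] 0.03280376372749931
[321.96904398 180.16977536] [321.91752053 177.00890918]
```

View pics/d10c.png

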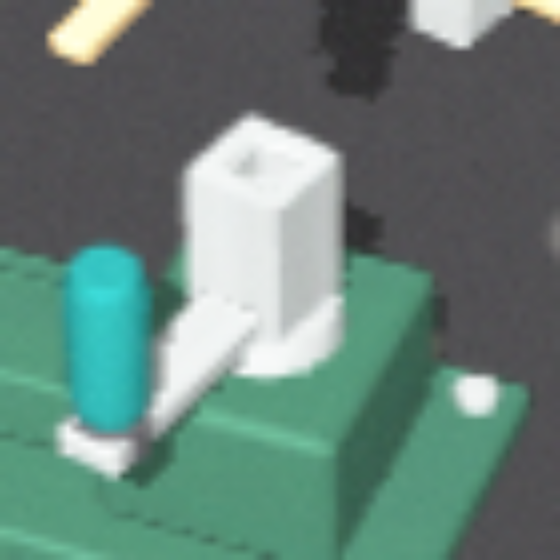

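The boss top measures z≈0.140 with centre (0.5248,-0.0448), so the crank is seated flat on the collar. The bystanders look unmoved, so I'm handing in.

Run:
```python
from rig import manip
manip.sign_off(); print(manip.current_time())
```

```text
the job is handed in; nothing more can be done
the job is handed in; nothing more can be done
```

I fitted the grey crank (teal grip) on the jack's shaft, wound the platform level with the red pointer, and handed in just after 53.6 s. Sign-off reports no verdict.

- **Fitting and winding:** I picked the crank up by its boss, and it dropped onto the square shaft at the first try. I wound it about 830° clockwise in four strokes, regripping between them, then released it and backed off.
- **Height:** In the last wrist view the platform top was at 124.0 mm (near corner) and 123.9 mm (far corner), against 124.0 mm for the pointer tip. Before the final 80° stroke the two corners disagreed by about 0.8 mm.
- **Crank:** The top of the boss measured about 140 mm high, which is what a fully seated crank should give. Its centre was within 1 mm of my shaft estimate, and the side view shows it upright on the collar.
- **Block and bench:** The pine block still lay flat on the platform. The bystanders looked unmoved, but I judged that by eye from the scene picture and did not measure it.
- **Forces:** The largest force reading I took on the tool while winding was about 17 N. I only read it between moves, so brief peaks could have been missed.

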